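Bring the hotplate up under the flask with the lab jack

ROBOT

A 6-joint arm with a two-finger parallel gripper is mounted at the origin on the work surface. World frame = base frame: x ahead of the robot, y to its left, z up, the work surface at z = 0. Lengths are in m, angles in rad, forces in N, time in s.
With the tool pointing down it reaches from about 0.275 to 0.85 m from the base axis. Payload 19 kg.
Tool frame: the origin (TCP) lies on the centre line of the jaws, within the pads' length; the fingertips stand 17 mm ahead of it and the grasp point (between the pads) lies 2 mm behind it; z points along the fingers, y is the line along which they close (so a half turn about z gives the same grasp; the last joint's range is limited). The gripper opens to 85 mm and grips with 20 to 120 N. Pads are 22 mm wide; open, the fingers measure 114 mm over their backs; the gripper's body (76 mm by 85 mm) begins 54 mm behind the grasp point. The pads swing forward as they close: fully open they stand 13 mm farther back than shut.
Start: joints at [-1.248, 0.15, 1.437, -0, 1.554, -0.134], TCP at [0.254, -0.516, 0.248] pointing down, gripper open.
Joint ranges: [-2.8, 2.8], [-0.68, 2.1], [0.12, 2.68], [-1.39, 4.53], [0.16, 2.79], [-2.81, 2.81]. Speed limits (rad/s): [1.89, 1.89, 2.22, 3.01, 3.01, 3.01].

INTERFACE

Orientations are given as a unit quaternion [x, y, z, w].
In Python, from bench import bot, inverse_kinematics, viewer gives the robot as it stands. The module is installed in compiled form; this text tells all that it offers. Calls block until the motion is done:
- bot.reach(position, orientation): joint-space move of the TCP to a pose.
- bot.movel(position, ori=None, feed=0.15, max_force=None): straight line of the TCP; ori=None keeps the orientation; feed is the mean speed in m/s. With max_force (N) it stops when the force on the tool has changed by that much, and returns True; else False.
- bot.set_joints(angles): joint-space move.
- bot.open_gripper() and bot.grasp(squeeze=None): open the fingers fully, or close them until they stop; squeeze is the grip in N (None keeps the last).
- bot.hold(seconds).
- inverse_kinematics(position, orientation): joint angles nearest the present ones, or None.
- bot.observe(): the state.
- viewer.capture(name): name is "side" or "top" or "wrist"; returns the picture (384x512x3 uint8, red, green, blue); there is no depth.
- viewer.camera_params(name): a dict with "fx", "fy", "cx", "cy" (pixels), "k1" (the pictures are not rectified: a ray, as slopes to the right and down, at radius r is drawn at 1 + k1 r^2 times it, then the intrinsics apply), "pose" (4x4, takes a point from camera to world coordinates). Camera axes: x right, y down, z forward; pixel columns grow to the right and rows downward; lengths in m; the calibration is good to about 2 mm. A picture is of the moment at which its call begins: read the wrist's pose just before it. camera_params takes no time and is no camera call; for the wrist camera it gives the pose at the moment of the call.
A pose or a line that the arm cannot do raises bot.Unreachable and nothing moves.
- bot.hand_in(): hands the job in; it is judged then, once.
The state is a dict: "time": time; "qpos": joint angles; "qvel": joint speeds; "tau": joint torques, N m; "ee_pos": TCP position; "eef_rot": TCP orientation; "ft_force": force on the tool from outside, world axes, zero at the start; "ft_torque": the same for the moment, N m; "width": finger opening in m; "gripper_force": force on a finger pad.
Only numpy, scipy, OpenCV 4.12 (cv2) and the standard library are available. Lean on these libraries where they do the work, as an engineer would, in place of code of your own. Each camera call takes 0.05 s, during which the arm holds its last target. There are 200 camera calls.

TASK

The stirring hotplate stands on the lab jack, under the amber flask that hangs in the fork of the stand. Turn the jack's red four-lobed knob clockwise to raise the hotplate until its round white plate just touches the underside of the flask, then let go. Stop at the touch, with the flask still down in its fork (raised by a few millimetres at the very most); keep the hotplate where it stands on the jack, and leave the other things on the bench alone.

Things in the scene. Friction and masses are not known exactly. Their poses are not given: they have to be found in the camera images.
- jack: scissor lab jack, aluminium, fixed to the bench. Plates 150 mm (its x) by 120 mm (its y). Origin at the centre of its underside, z up; its screw runs along x at half height and the red knob sticks out on the -x side, which is turned towards the robot's right. At the start the platform's upper face is 136 to 139 mm above the bench; its front edge is 75 mm in front (-x) of the origin.
- knob_center (a point): centre of the red knob, 145 mm in front (-x) of the jack's origin, about 69 mm above the bench at the start; rises half as fast as the platform. Axes parallel to the jack's; the knob turns about x. Cross grip: four lobes 90 degrees apart, each 22 mm wide and 22 mm thick along x, with a round end 45 mm from the axis; hub 34 mm across. Behind it is only the bare 10 mm shaft.
- knob (a joint): knob angle, rad, growing clockwise as seen facing the knob (its top moves to the jack's -y). At multiples of pi/2 the lobes point up, down and sideways. Growing raises the platform: 2.4 mm per rad (15 mm a turn). About 0.2 N m turns it up, 0.1 down; it stays where left; stops at -0.9 and 10 rad.
- stirrer: compact stirring hotplate, 130 x 120 x 60 mm, 0.6 to 1.2 kg, white housing with a round white plate 114 mm across on top; loose, standing on the jack's platform and rising with it. Origin at the centre of its underside.
- plate_top (a point): centre of the upper face of the hotplate's round plate, 60 mm above the hotplate's underside. It must come to the flask's underside.
- flask: amber conical flask, 105 mm across the flat base, 185 mm high, about 0.4 kg. Origin at the centre of its underside, which is 6 to 18 mm above plate_top at the start. Its neck bead rests on the padded fork of the stand's clamp; pushed from below it slides straight up, up to 30 mm, and settles back when let down.
- stand: steel stand behind the jack, fixed: base 110 x 180 mm, rod 12 mm thick and 600 mm high, with the clamp whose fork carries the flask 150 mm in front (-x) of the rod, about 370 mm above the bench. Origin under the rod.
- cork_ring: flat cork flask ring, 110 mm across, 28 mm high, lying beside the jack (its +y side); origin at the centre of its underside; a bystander
- boss_head: spare grey boss head, 60 x 80 x 24 mm, lying beside the jack (its -y side); origin at the centre of its underside; a bystander
- wash_bottle: white wash bottle with red cap and bent spout, 72 mm across, 200 mm high; origin at the centre of its underside; a bystander
- beaker: clear glass beaker, 72 mm across, 95 mm high; origin at the centre of its underside; a bystander
- reagent_bottle: amber jar with blue cap, 80 mm across, 150 mm high; origin at the centre of its underside; a bystander
- tablet_jar: small white jar with blue label, 60 mm across, 85 mm high; origin at the centre of its underside; a bystander
- glove_box: white and blue glove carton, 120 x 230 x 70 mm; origin at the centre of its underside; a bystander
- vial_rack: white vial rack, 90 x 200 x 57 mm; origin at the centre of its underside; a bystander
There are look-alikes about, which are no part of the job. What is shaped like the stirrer but green or yellow is not meant.

How it is judged:
By the outcome, as a careful person would: the job done as asked, in the order asked, and still so for the second after the job is handed in, with the robot touching nothing.
It also fails if it takes over 72 s, if anything falls off the work surface, if the arm or the gripper's body presses on something with over 40 N, if the wrist force passes 120 N, or if a joint passes its speed limit or range.

## Working session

There is one attempt and no reset: what is moved stays moved. The work goes in short steps, each a Python script; the robot and the scene stay as the last script left them, time stands still between calls to the robot, and variables do not carry over. Pictures are saved under pics/ and viewed, at most 10 in all, crops included, and the job is handed in when it is done.

```bash
mkdir -p pics; python3 - <<'E'
from bench import bot, viewer
import cv2, numpy as np
for n in ("side","top"):
    im=viewer.capture(n); cv2.imwrite(f"pics/{n}0.png",im[:,:,::-1])
    p=viewer.camera_params(n); print(n,{k:(np.round(v,4).tolist()) for k,v in p.items()})
s=bot.observe(); print(s)
E
```

```text
side {'fx': 439.4325, 'fy': 439.4325, 'cx': 258.2429, 'cy': 193.5263, 'k1': -0.1524, 'pose': [[0.8655, -0.369, 0.3388, -0.0313], [-0.5008, -0.6528, 0.5683, -0.8897], [0.0115, -0.6616, -0.7498, 1.3267], [0.0, 0.0, 0.0, 1.0]]}
top {'fx': 458.588, 'fy': 458.588, 'cx': 254.4971, 'cy': 186.6504, 'k1': -0.1647, 'pose': [[0.0054, -0.9985, 0.0543, 0.4479], [-1.0, -0.0054, -0.0004, 0.0203], [0.0007, -0.0543, -0.9985, 1.5546], [0.0, 0.0, 0.0, 1.0]]}
{'time': 0.1, 'qpos': array([-1.24800154e+00,  1.50929812e-01,  1.43796951e+00, -3.63902897e-06,
        1.55385152e+00, -1.33998064e-01]), 'qvel': array([ 0.00126816, -0.00096777, -0.00083126, -0.00058106,  0.00010515,
       -0.00044431]), 'tau': array([ 1.58978226e-03, -7.14378977e+01, -5.71794176e+01, -3.18352731e-04,
        7.20439988e-03,  7.32085795e-06]), 'ee_pos': array([ 0.25352681, -0.51584018,  0.2477381 ]), 'eef_rot': array([ 9.74030551e-01,  2.26415877e-01, -5.63952988e-05, -5.76342055e-04]), 'ft_force': array([-0.20339517, -0.22754797,  0.02377598]), 'ft_torque': array([-0.00663466, -0.01224996, -0.0296346 ]), 'gripper_force': 0.0, 'width': 0.08518482098041226}
```

View pics/side0.png

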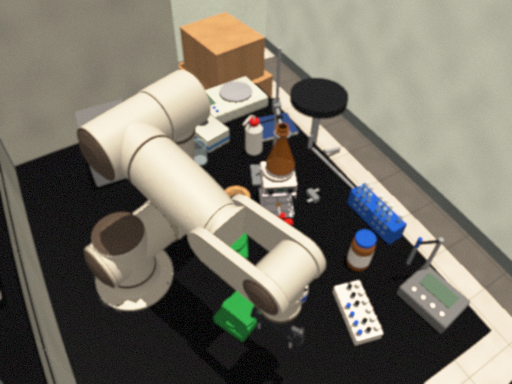

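View pics/top0.png

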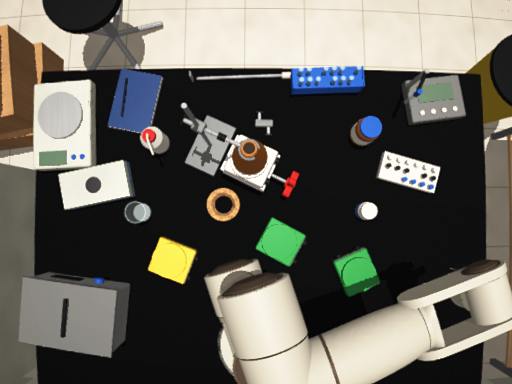

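Candidates: in the top view, the stirrer on the jack is the white one under the amber flask at (250,165). The look-alikes are green at (281,241) and (356,272) and yellow at (172,260). A white box sits at (95,185) and a balance at (64,125). The red knob is at (290,184). Other red things are the wash-bottle cap at (151,135). I choose the knob at (290,184), since it is on the jack's screw.

```bash
cat > h.py <<'E'
from bench import bot, viewer, inverse_kinematics
import cv2, numpy as np
from scipy.spatial.transform import Rotation as R
def rays(n,uv,p=None):
    p=p or viewer.camera_params(n); K=np.array([[p['fx'],0,p['cx']],[0,p['fy'],p['cy']],[0,0,1]])
    x=cv2.undistortPoints(np.float64(uv).reshape(-1,1,2),K,np.array([p['k1'],0,0,0,0.]))[:,0]
    T=np.array(p['pose']); d=np.c_[x,np.ones(len(x))]@T[:3,:3].T
    return T[:3,3],d
def onplane(n,uv,z,p=None):
    o,d=rays(n,uv,p); return o+d*((z-o[2])/d[:,2])[:,None]
def red(im):
    h=cv2.cvtColor(im,cv2.COLOR_RGB2HSV); return (((h[...,0]<8)|(h[...,0]>172))&(h[...,1]>150)&(h[...,2]>70)).astype(np.uint8)
def proj(n,P,p=None):
    p=p or viewer.camera_params(n); T=np.linalg.inv(np.array(p['pose'])); c=np.atleast_2d(P)@T[:3,:3].T+T[:3,3]
    x=c[:,:2]/c[:,2:]; r2=(x**2).sum(1,keepdims=True); x=x*(1+p['k1']*r2)
    return x*[p['fx'],p['fy']]+[p['cx'],p['cy']]
E
python3 - <<'E'
from h import *
im=viewer.capture("top"); m=red(im)
n,l,s,c=cv2.connectedComponentsWithStats(m)
for i in range(1,n):
    if s[i,4]>15:
        print(s[i],c[i],onplane("top",c[i],0.08))
        cn=cv2.findContours((l==i).astype(np.uint8),0,2)[0][0]; print(cv2.minAreaRect(cn))
crop=cv2.resize(im[110:220,180:330,::-1],None,fx=5,fy=5,interpolation=cv2.INTER_CUBIC); cv2.imwrite("pics/c1.png",crop)
T=viewer.camera_params("wrist"); print(T)
print(bot.observe()['ee_pos'],R.from_quat(bot.observe()['eef_rot']).as_matrix())
E
```

```text
[142 129  14  13 107] [148.90654206 134.56074766] [[0.6970604  0.36653173 0.08      ]]
((148.70001220703125, 134.90000915527344), (12.649109840393066, 12.016654968261719), 18.434947967529297)
[282 171  18  27 235] [289.99148936 183.52765957] [[ 0.53873707 -0.09473528  0.08      ]]
((289.4426574707031, 183.3922119140625), (10.227010726928711, 27.22687530517578), 28.300758361816406)
{'fx': 276.705275641794, 'fy': 276.705275641794, 'cx': 254.78967110578537, 'cy': 191.64462374777682, 'k1': -0.023801911202921536, 'pose': array([[ 0.44103215, -0.86085473, -0.25381052,  0.31762869],
       [-0.89748863, -0.4237184 , -0.12238005, -0.48462954],
       [-0.00219274,  0.28176559, -0.95948077,  0.37353816],
       [ 0.        ,  0.        ,  0.        ,  1.        ]])}
[ 0.25355095 -0.51589233  0.24783199] [[ 8.97472723e-01  4.41069873e-01 -2.80420102e-04]
 [ 4.41069940e-01 -8.97472294e-01  8.88507027e-04]
 [ 1.40224410e-04 -9.21095699e-04 -9.99999566e-01]]
```

View pics/c1.png

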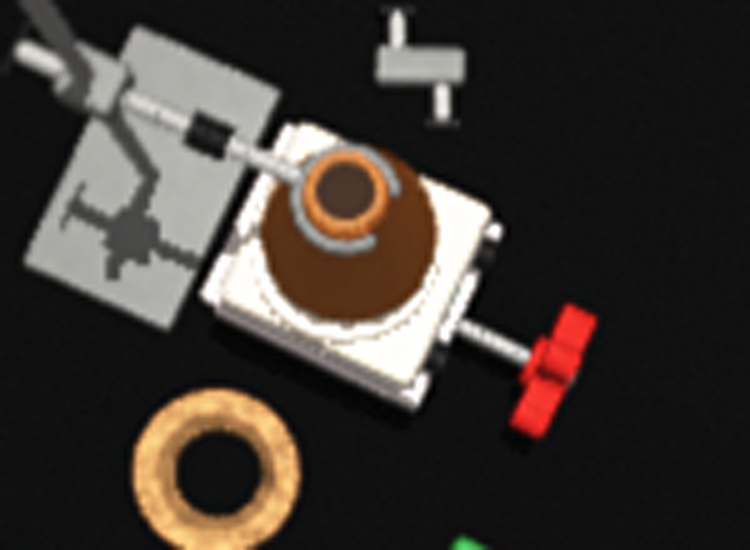

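```bash
cat >> h.py <<'E'
def pose(yaw,tilt,half=False,side=1):
    "tool pointing down, y along jack y, tilted by knob angle 'tilt' about jack x"
    xj=np.array([np.cos(yaw),np.sin(yaw),0]); zj=np.array([0,0,1.]); yj=np.cross(zj,xj)
    M=np.c_[-xj*side,yj*side,-zj]
    return R.from_rotvec(xj*tilt)*R.from_matrix(M)
def tcp(c,yaw,tilt,rad):
    xj=np.array([np.cos(yaw),np.sin(yaw),0])
    return np.array(c)+R.from_rotvec(xj*tilt).apply([0,0,rad])
E
python3 - <<'E'
from h import *
yaw=np.deg2rad(61.7); c=[.539,-.095,.069]
for s in (1,-1):
  for t in (-80,-60,-45,-30,0,30,45,60,80):
    q=inverse_kinematics(tcp(c,yaw,np.deg2rad(t),.035),pose(yaw,np.deg2rad(t),side=s).as_quat())
    print(s,t,None if q is None else np.round(q,2))
# view pose
p=np.array(c)+[0,0,.16]
q=pose(yaw,0).as_quat()
bot.reach(p,q)
im=viewer.capture("wrist"); cv2.imwrite("pics/w1.png",im[:,:,::-1]); print(bot.observe()['time'],bot.observe()['ee_pos'])
E
```

```text
1 -80 [-0.05  0.28  2.51  3.64  1.07 -0.17]
1 -60 [-0.12 -0.08  2.42  4.16  0.39 -0.78]
1 -45 [-0.18 -0.14  2.27 -0.73  0.34 -2.21]
1 -30 [-0.24 -0.09  2.09 -0.22  0.64 -2.74]
1 0 None
1 30 None
1 45 None
1 60 None
1 80 None
-1 -80 None
-1 -60 [-0.12 -0.08  2.42  4.16  0.39  2.36]
-1 -45 [-0.18 -0.14  2.27 -0.73  0.34  0.93]
-1 -30 [-0.24 -0.09  2.09 -0.22  0.64  0.4 ]
-1 0 [-0.32  0.19  1.7  -0.    1.26  0.18]
-1 30 [-0.36  0.54  1.31  0.07  1.81  0.13]
-1 45 [-0.37  0.72  1.13  0.1   2.06  0.13]
-1 60 [-0.38  0.9   0.98  0.13  2.3   0.15]
-1 80 [-0.38  1.11  0.83  0.21  2.59  0.2 ]Traceback (most recent call last):
  File "<stdin>", line 10, in <module>
bench.Unreachable: the arm cannot take that pose within its joint ranges
```

```bash
cat >> h.py <<'E'
def tmat(p,r): T=np.eye(4); T[:3,:3]=r.as_matrix(); T[:3,3]=p; return T
TC=np.linalg.inv(tmat([0.25355095,-0.51589233,0.24783199],R.from_quat([9.74030551e-01,2.26415877e-01,-5.63952988e-05,-5.76342055e-04])))@np.array([[0.44103215,-0.86085473,-0.25381052,0.31762869],[-0.89748863,-0.4237184,-0.12238005,-0.48462954],[-0.00219274,0.28176559,-0.95948077,0.37353816],[0,0,0,1]])
def camview(eye,at,roll):
    z=np.array(at)-eye; z/=np.linalg.norm(z); x=np.cross(z,[0,0,1]); x/=np.linalg.norm(x); y=np.cross(z,x)
    T=np.eye(4); T[:3,:3]=np.c_[x,y,z]@R.from_euler('z',roll).as_matrix(); T[:3,3]=eye
    W=T@np.linalg.inv(TC); return W[:3,3],R.from_matrix(W[:3,:3]).as_quat()
E
python3 - <<'E'
from h import *
yaw=np.deg2rad(61.7); c=np.array([.539,-.095,.069]); xj=np.array([np.cos(yaw),np.sin(yaw),0])
for d in (.2,.3):
 for z in (.2,.25,.32):
  for roll in range(-180,180,30):
    p,q=camview(c-xj*d+[0,0,z-.069],c+xj*.05+[0,0,.08],np.deg2rad(roll)); s=inverse_kinematics(p,q)
    if s is not None: print(d,z,roll,np.round(p,2),np.round(s,2))
print('horizontal')
for t in range(-180,180,30):
  q=R.from_rotvec(xj*np.deg2rad(t))*R.from_matrix(np.c_[[0,0,-1],np.cross(xj,[0,0,-1]),xj]); s=inverse_kinematics(c,q.as_quat()); print(t,None if s is None else np.round(s,2))
E
```

```text
0.2 0.2 -180 [ 0.51 -0.14  0.2 ] [-0.92  0.24  1.77  0.94  1.71  2.55]
0.2 0.2 -120 [ 0.54 -0.16  0.19] [-0.87  0.5   1.55  0.94  1.93 -2.73]
0.2 0.2 -90 [ 0.54 -0.17  0.17] [-0.88  0.6   1.52  1.    2.01 -2.27]
0.2 0.2 -60 [ 0.53 -0.17  0.16] [-0.91  0.67  1.57  1.08  2.04 -1.82]
0.2 0.2 -30 [ 0.52 -0.16  0.14] [-0.95  0.68  1.67  1.16  2.02 -1.37]
0.2 0.2 0 [ 0.51 -0.16  0.14] [-1.    0.64  1.8   1.22  1.95 -0.92]
0.2 0.2 30 [ 0.49 -0.15  0.14] [-1.05  0.54  1.94  1.26  1.86 -0.44]
0.2 0.2 60 [ 0.48 -0.14  0.16] [-1.09  0.4   2.05  1.27  1.75  0.1 ]
0.2 0.2 90 [ 0.48 -0.13  0.17] [-1.09  0.24  2.08  1.22  1.65  0.72]
0.2 0.2 120 [ 0.49 -0.13  0.19] [-1.04  0.15  2.03  1.13  1.6   1.36]
0.2 0.2 150 [ 0.5  -0.14  0.2 ] [-0.98  0.16  1.91  1.02  1.62  1.98]
0.2 0.25 -180 [ 0.51 -0.15  0.23] [-0.87  0.15  1.72  0.82  1.67  2.67]
0.2 0.25 -120 [ 0.53 -0.16  0.21] [-0.85  0.41  1.51  0.83  1.9  -2.62]
0.2 0.25 -90 [ 0.54 -0.17  0.2 ] [-0.87  0.51  1.49  0.9   1.97 -2.16]
0.2 0.25 -60 [ 0.53 -0.18  0.18] [-0.91  0.56  1.55  0.99  1.99 -1.71]
0.2 0.25 -30 [ 0.52 -0.17  0.17] [-0.96  0.56  
[... 3253 characters left out ...]
4  0.32]
0.3 0.32 90 [ 0.43 -0.23  0.26] [-1.24  0.08  1.87  1.    1.77  0.9 ]
0.3 0.32 120 [ 0.43 -0.23  0.27] [-1.18  0.02  1.81  0.9   1.73  1.51]
0.3 0.32 150 [ 0.45 -0.23  0.28] [-1.09  0.05  1.7   0.8   1.76  2.11]
horizontal
-180 [-0.89  0.71  1.84  1.24  1.79 -1.02]
-150 [-0.89  0.71  1.84  1.24  1.79 -0.49]
-120 [-0.89  0.71  1.84  1.24  1.79  0.03]
-90 [-0.89  0.71  1.84  1.24  1.79  0.55]
-60 [-0.89  0.71  1.84  1.24  1.79  1.08]
-30 [-0.89  0.71  1.84  1.24  1.79  1.6 ]
0 [-0.89  0.71  1.84  1.24  1.79  2.13]
30 [-0.89  0.71  1.84  1.24  1.79  2.65]
60 None
90 [-0.89  0.71  1.84  1.24  1.79 -2.59]
120 [-0.89  0.71  1.84  1.24  1.79 -2.06]
150 [-0.89  0.71  1.84  1.24  1.79 -1.54]
```

```bash
python3 - <<'E'
from h import *
yaw=np.deg2rad(61.7); c=np.array([.539,-.095,.069]); xj=np.array([np.cos(yaw),np.sin(yaw),0])
p,q=camview(c-xj*.22+[0,0,.15],c+xj*.05+[0,0,.07],np.deg2rad(90))
print(p); bot.reach(p,q)
P=viewer.camera_params("wrist"); im=viewer.capture("wrist"); np.savez("w1.npz",im=im,**P)
cv2.imwrite("pics/w1.png",cv2.rotate(im,cv2.ROTATE_90_CLOCKWISE)[:,:,::-1]); print(bot.observe()['time'],np.round(P['pose'],3))
E
```

```text
[ 0.4696019  -0.15430306  0.17895787]
1.7667 [[-0.135 -0.881  0.454  0.435]
 [-0.252  0.474  0.844 -0.29 ]
 [-0.958 -0.    -0.286  0.22 ]
 [ 0.     0.     0.     1.   ]]
```

View pics/w1.png

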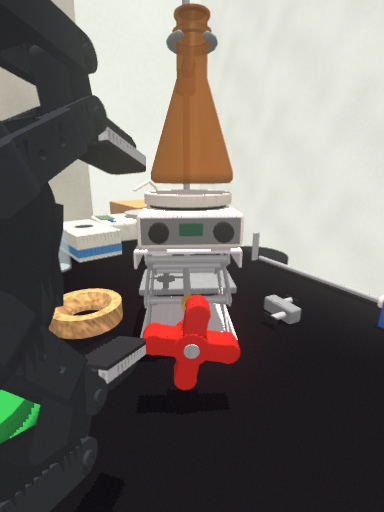

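The view shows the knob hub at (191,351), with its top lobe leaning slightly right (about +0.13 rad). The flask base is at row ~183 and the plate just below it at row ~193. No other red cross is nearby.

```bash
python3 - <<'E'
from h import *
d=np.load("w1.npz"); im=d['im']; P={k:(d[k] if k=='pose' else float(d[k])) for k in ('fx','fy','cx','cy','k1','pose')}
rot=cv2.rotate(im,cv2.ROTATE_90_CLOCKWISE)
cv2.imwrite("pics/c2.png",cv2.resize(rot[165:225,130:255,::-1],None,fx=6,fy=6,interpolation=cv2.INTER_CUBIC))
# rotated (u,v) <- orig: u=H-1-row, v=col
yaw=np.deg2rad(61.7); c=np.array([.539,-.095,.069]); xj=np.array([np.cos(yaw),np.sin(yaw),0]); yj=np.array([-xj[1],xj[0],0])
def orig(u,v): return [v,383-u]
def onv(u,v,xoff): # plane perpendicular to xj at c+xoff
    o,r=rays("wrist",[orig(u,v)],P); t=((c-o)@xj+xoff)/(r[0]@xj); X=o+r[0]*t; return X,(X-c)@yj,X[2]
m=red(im); n,l,s,_=cv2.connectedComponentsWithStats(m); k=1+s[1:,4].argmax(); ys,xs=np.where(l==k)
o,r=rays("wrist",np.c_[xs,ys],P); X=o+r*(((c-o)@xj-.011)/(r@xj))[:,None]
a=(X-c)@yj; z=X[:,2]
print('red span y',a.min(),a.max(),'z',z.min(),z.max())
print('hub',onv(191.5,351.5,-.011))
# lobe tips: extreme points
for q in (X[a.argmax()],X[a.argmin()],X[z.argmax()],X[z.argmin()]): print(np.round([(q-c)@yj,q[2]],4))
for u in (185,192,199): print(u,[tuple(rot[v,u]) for v in range(176,200)])
E
```

```text
red span y -0.043728058626948195 0.04250239990016057 z 0.02553000254372892 0.12233128240295045
hub (array([ 0.53430902, -0.10496739,  0.06764656]), np.float64(-0.0005951180659917114), np.float64(0.06764655834066113))
[0.0425 0.0823]
[-0.0437  0.065 ]
[-0.0068  0.1223]
[0.0073 0.0255]
185 [(np.uint8(141), np.uint8(91), np.uint8(52)), (np.uint8(136), np.uint8(88), np.uint8(51)), (np.uint8(132), np.uint8(86), np.uint8(49)), (np.uint8(130), np.uint8(85), np.uint8(50)), (np.uint8(125), np.uint8(81), np.uint8(49)), (np.uint8(122), np.uint8(80), np.uint8(50)), (np.uint8(121), np.uint8(80), np.uint8(49)), (np.uint8(126), np.uint8(98), np.uint8(78)), (np.uint8(136), np.uint8(126), np.uint8(120)), (np.uint8(140), np.uint8(137), np.uint8(135)), (np.uint8(141), np.uint8(138), np.uint8(137)), (np.uint8(141), np.uint8(138), np.uint8(137)), (np.uint8(141), np.uint8(137), np.uint8(136)), (np.uint8(156), np.uint8(148), np.uint8(142)), (np.uint8(164), np.uint8(154), np.uint8(145)), (np.uint8(165), np.uint8(154), np.uint8(145)), (np.uint8(164), np.uint8(155), np.uint8(145)), (np.uint8(164), np.uint8(15
[... 1842 characters left out ...]
uint8(233), np.uint8(235), np.uint8(223)), (np.uint8(232), np.uint8(233), np.uint8(222)), (np.uint8(231), np.uint8(233), np.uint8(222)), (np.uint8(230), np.uint8(233), np.uint8(222)), (np.uint8(205), np.uint8(204), np.uint8(189)), (np.uint8(171), np.uint8(162), np.uint8(153)), (np.uint8(165), np.uint8(155), np.uint8(146)), (np.uint8(165), np.uint8(155), np.uint8(146)), (np.uint8(165), np.uint8(155), np.uint8(146)), (np.uint8(194), np.uint8(183), np.uint8(171)), (np.uint8(234), np.uint8(225), np.uint8(215)), (np.uint8(220), np.uint8(208), np.uint8(194)), (np.uint8(196), np.uint8(184), np.uint8(173)), (np.uint8(195), np.uint8(184), np.uint8(173)), (np.uint8(195), np.uint8(182), np.uint8(171))]
```

View pics/c2.png

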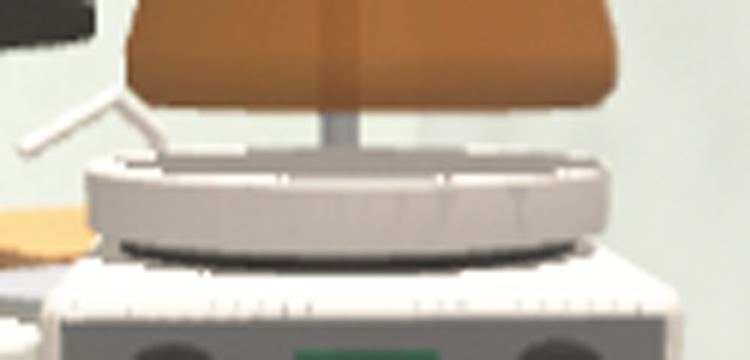

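```bash
python3 - <<'E'
from h import *
d=np.load("w1.npz"); P={k:(d[k] if k=='pose' else float(d[k])) for k in ('fx','fy','cx','cy','k1','pose')}
yaw=np.deg2rad(61.7); c=np.array([.5385,-.0955,.069]); xj=np.array([np.cos(yaw),np.sin(yaw),0]);yj=np.array([-xj[1],xj[0],0])
def onv(u,v,xoff):
    o,r=rays("wrist",[[v,383-u]],P); X=o+r[0]*(((c-o)@xj+xoff)/(r[0]@xj)); return round((X-c)@yj,4),round(X[2],4)
for dx in (-.005,0,.005):
  print('plate front',onv(189,194.6,.145-.057+dx),'plate L/R',onv(144.5,191,.145+dx),onv(231.5,191,.145+dx))
  print('flask front',onv(189,182.9,.145-.047+dx),'L/R',onv(151,178,.145+dx),onv(233,178,.145+dx))
  print('platform edge', onv(189,250,.07+dx))
# jack centre / flask from top: brown region
im=viewer.capture("top"); h=cv2.cvtColor(im,cv2.COLOR_RGB2HSV)
m=((h[...,0]>5)&(h[...,0]<16)&(h[...,1]>150)&(h[...,2]>40)&(h[...,2]<140)).astype(np.uint8)[130:190,220:290]
ys,xs=np.where(m); print('brown',xs.min()+220,xs.max()+220,ys.min()+130,ys.max()+130)
print(onplane("top",[[250,153]],.4), onplane("top",[[(xs.min()+xs.max())/2+220,ys.max()+130]],.215))
print('expected jack ctr',c+xj*.145)
E
```

```text
plate front (np.float64(0.0019), np.float64(0.1967)) plate L/R (np.float64(0.059), np.float64(0.197)) (np.float64(-0.0517), np.float64(0.1969))
flask front (np.float64(0.002), np.float64(0.2086)) L/R (np.float64(0.0501), np.float64(0.2129)) (np.float64(-0.0529), np.float64(0.2129))
platform edge (np.float64(0.0019), np.float64(0.1399))
plate front (np.float64(0.0019), np.float64(0.1963)) plate L/R (np.float64(0.0599), np.float64(0.1966)) (np.float64(-0.0524), np.float64(0.1966))
flask front (np.float64(0.002), np.float64(0.2084)) L/R (np.float64(0.0508), np.float64(0.2128)) (np.float64(-0.0537), np.float64(0.2129))
platform edge (np.float64(0.0019), np.float64(0.1385))
plate front (np.float64(0.002), np.float64(0.1959)) plate L/R (np.float64(0.0607), np.float64(0.1963)) (np.float64(-0.0531), np.float64(0.1963))
flask front (np.float64(0.002), np.float64(0.2082)) L/R (np.float64(0.0515), np.float64(0.2128)) (np.float64(-0.0544), np.float64(0.2128))
platform edge (np.float64(0.002), np.float64(0.1371))
brown 233 266 140 173
[[0.59595875 0.0316589  0.4       ]] [[0.56067388 0.03458734 0.215     ]]
expected jack ctr [0.60724279 0.03216922 0.069     ]
```

Gap is about 12 mm, so the knob needs about 5 rad. I'll pinch a lobe from above with the tool leaning to the front and swing it about the knob axis, regrasping for each lobe.

```bash
cat >> h.py <<'E'
YAW=np.deg2rad(61.7); C0=np.array([.5385,-.0955,.069]); A0=0.14; LEAN=np.deg2rad(20)
XJ=np.array([np.cos(YAW),np.sin(YAW),0]); YJ=np.array([-XJ[1],XJ[0],0])
def gp(tilt,ang,rad=.038,off=np.zeros(3)):
    "TCP pose on a lobe at 'tilt' when the knob angle is 'ang'"
    c=C0+off+[0,0,.0012*(ang-A0)]; S=R.from_rotvec(XJ*tilt); L=R.from_rotvec(-YJ*LEAN)
    q=S*L*pose(YAW,0,side=-1)
    back=q.apply([0,0,-1])
    return c+S.apply([0,0,.038])+back*(rad-.038),q.as_quat()
def turn(tilt,ang,to,step=.3,off=np.zeros(3)):
    n=max(1,int(np.ceil(abs(to-ang)/step))); mx=0
    for a in np.linspace(ang,to,n+1)[1:]:
        bot.reach(*gp(tilt+a-ang,a,off=off)); o=bot.observe(); f=o['ft_force']; mx=max(mx,np.linalg.norm(f))
        print('ang %.2f t %.2f f'%(a,o['time']),np.round(f,1),'w %.4f'%o['width'])
    return tilt+to-ang
E
python3 - <<'E'
from h import *
for t in (-40,-30,-20,-10,8,30,45,60,70):
    for r in (.038,.1):
        s=inverse_kinematics(*gp(np.deg2rad(t),A0,r)); print(t,r,None if s is None else np.round(s,2))
bot.reach(*gp(A0,A0,.12)); print(bot.observe()['time'])
im=viewer.capture("wrist"); cv2.imwrite("pics/w2.png",im[:,:,::-1])
E
```

```text
-40 0.038 [-0.53 -0.19  2.28  0.84  0.51 -0.8 ]
-40 0.1 [-0.61 -0.38  2.31  0.71  0.68 -0.69]
-30 0.038 [-0.52 -0.13  2.16  0.59  0.69 -0.51]
-30 0.1 [-0.59 -0.28  2.16  0.54  0.85 -0.47]
-20 0.038 [-0.52 -0.05  2.03  0.47  0.88 -0.34]
-20 0.1 [-0.57 -0.17  2.01  0.44  1.02 -0.32]
-10 0.038 [-0.52  0.05  1.9   0.41  1.07 -0.23]
-10 0.1 [-0.56 -0.04  1.86  0.39  1.2  -0.22]
8 0.038 [-0.51  0.25  1.67  0.35  1.39 -0.09]
8 0.1 [-0.55  0.21  1.59  0.34  1.51 -0.08]
30 0.038 [-0.51  0.5   1.39  0.35  1.76  0.05]
30 0.1 [-0.54  0.52  1.27  0.34  1.88  0.07]
45 0.038 [-0.51  0.68  1.23  0.37  1.99  0.15]
45 0.1 [-0.53  0.72  1.07  0.38  2.11  0.17]
60 0.038 [-0.51  0.85  1.09  0.43  2.21  0.26]
60 0.1 [-0.53  0.92  0.89  0.45  2.33  0.3 ]
70 0.038 [-0.51  0.95  1.01  0.48  2.34  0.34]
70 0.1 [-0.53  1.05  0.79  0.52  2.46  0.41]
2.7083
```

View pics/w2.png

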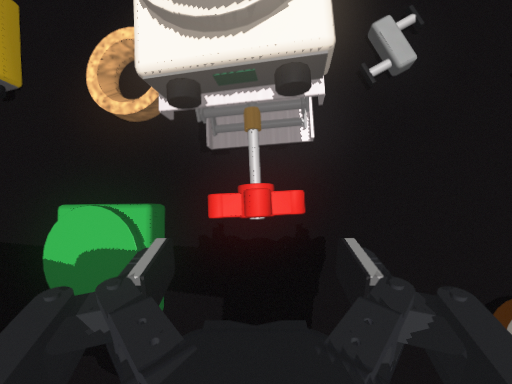

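```bash
python3 - <<'E'
from h import *
P=viewer.camera_params("wrist"); S=R.from_rotvec(XJ*A0)
print('shaft',proj("wrist",[C0+XJ*.07,C0+XJ*.012],P).round(1))
for s in (1,-1): print('side lobe end',proj("wrist",[C0+S.apply(YJ*.045*s),C0+S.apply(YJ*.034*s+[0,0,.011])],P).round(1))
print('toplobe end',proj("wrist",[C0+S.apply([0,0,.045])-XJ*.011,C0+S.apply([0,0,.045])+XJ*.011],P).round(1))
im=cv2.imread("pics/w2.png")[:,:,::-1].copy(); m=red(im); ys,xs=np.where(m)
print(xs.min(),xs.max(),ys.min(),ys.max(),[ (x,ys[xs==x].min(),ys[xs==x].max()) for x in (212,225,240,257,275,290,300)])
p=onplane("wrist",[[253,130],[257,180]],.069,P); dd=p[0]-p[1]; print(p.round(4),np.rad2deg(np.arctan2(dd[1],dd[0])))
E
```

```text
shaft [[256.  130.2]
 [256.3 191.6]]
side lobe end [[207.8 204.7]
 [218.  204.4]]
side lobe end [[304.9 204.3]
 [294.7 204.1]]
toplobe end [[256.4 217.8]
 [256.3 189. ]]
207 305 183 218 [(212, np.int64(194), np.int64(218)), (225, np.int64(193), np.int64(217)), (240, np.int64(185), np.int64(217)), (257, np.int64(184), np.int64(216)), (275, np.int64(191), np.int64(215)), (290, np.int64(190), np.int64(214)), (300, np.int64(190), np.int64(214))]
[[ 0.5693 -0.0322  0.069 ]
 [ 0.55   -0.0758  0.069 ]] 66.04022599737107
```

```bash
sed -i 's/^YAW=.*/YAW=np.deg2rad(64.7); C0=np.array([.5392,-.0942,.069]); A0=0.14; LEAN=np.deg2rad(20)/' h.py
python3 - <<'E'
from h import *
print(bot.movel(*gp(A0,A0),feed=.12,max_force=15)); o=bot.observe(); print(o['time'],o['ee_pos']-gp(A0,A0)[0],o['ft_force'].round(1))
bot.grasp(40); o=bot.observe(); print(o['time'],o['ft_force'].round(1),o['ft_torque'].round(2),o['width'],o['gripper_force'])
t=turn(A0,A0,A0+.3,step=.15)
cv2.imwrite("pics/w3.png",viewer.capture("wrist")[:,:,::-1])
E
```

```text
False
3.6 [ 0.00022525 -0.00036086  0.00055435] [ 0.3  0.4 -0.3]
4.2 [-0.5 -1.5  3.5] [-0.28 -0.03 -0.04] 0.020465647854640782 38.95250380039215
ang 0.29 t 4.48 f [-3.7 -1.2 12.9] w 0.0201
ang 0.44 t 4.77 f [-4.  -1.2 15.4] w 0.0206
```

View pics/w3.png

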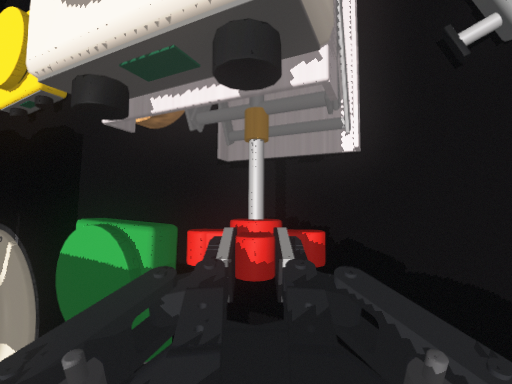

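The pads hold the top lobe squarely and the knob follows. I'll go on to about 4.0 rad (roughly 9.3 mm of rise), then look at the gap.

```bash
cat >> h.py <<'E'
def regrip(tilt,ang):
    bot.open_gripper(); bot.movel(*gp(tilt,ang,.085),feed=.2)
    t=tilt-np.pi/2
    for k in np.linspace(tilt,t,3)[1:-1]: bot.reach(*gp(k,ang,.11))
    bot.reach(*gp(t,ang,.085)); bot.movel(*gp(t,ang),feed=.2,max_force=15); bot.grasp(40); return t
E
python3 - <<'E'
from h import *
a=.44; t=turn(a,a,1.05)
t=regrip(t,1.05); t=turn(t,1.05,2.62)
t=regrip(t,2.62); t=turn(t,2.62,4.0); print(t)
bot.open_gripper(); bot.movel(*gp(t,4.0,.1),feed=.2); print(bot.observe()['time'])
p,q=camview(C0-XJ*.22+[0,0,.15],C0+XJ*.05+[0,0,.07],np.deg2rad(90))
bot.reach(p,q)
P=viewer.camera_params("wrist"); im=viewer.capture("wrist"); np.savez("w4.npz",im=im,**P)
r=cv2.rotate(im,cv2.ROTATE_90_CLOCKWISE)[:,:,::-1]
cv2.imwrite("pics/w4.png",cv2.resize(r[150:400,110:270],None,fx=2.4,fy=2.4,interpolation=cv2.INTER_CUBIC)); print(bot.observe()['time'],np.round(P['pose'],3))
g=cv2.rotate(im,cv2.ROTATE_90_CLOCKWISE).astype(int)[:,180:200].mean(1); print([(v,g[v].round().astype(int).tolist()) for v in range(178,198)])
E
```

```text
ang 0.64 t 5.15 f [-4.1 -1.3 19.4] w 0.0202
ang 0.85 t 5.48 f [ 2.4 -5.6 13.3] w 0.0200
ang 1.05 t 5.81 f [ 4.7 -7.1 14.7] w 0.0205
ang 1.31 t 10.09 f [-12.9  -0.3  13.9] w 0.0204
ang 1.57 t 10.47 f [-10.1  -2.   13.3] w 0.0206
ang 1.83 t 10.84 f [-6.  -1.4 12.8] w 0.0202
ang 2.10 t 11.22 f [-6.1 -3.7 15.5] w 0.0201
ang 2.36 t 11.61 f [-2.1 -4.4 15. ] w 0.0204
ang 2.62 t 11.98 f [ 1.2 -8.4  9.1] w 0.0203
ang 2.90 t 16.28 f [-12.7  -1.5  12.7] w 0.0204
ang 3.17 t 16.67 f [-11.1  -0.4  12.3] w 0.0204
ang 3.45 t 17.06 f [-8.  -0.4 11.7] w 0.0204
ang 3.72 t 17.46 f [-4.5 -1.9 12.3] w 0.0203
ang 4.00 t 17.85 f [-3.1 -2.4 15.5] w 0.0203
0.8584073464102069
18.9583
20.3083 [[-0.121 -0.905  0.408  0.446]
 [-0.258  0.426  0.867 -0.293]
 [-0.959  0.    -0.285  0.219]
 [ 0.     0.     0.     1.   ]]
[(178, [139, 92, 53]), (179, [134, 89, 53]), (180, [130, 86, 52]), (181, [128, 85, 52]), (182, [126, 85, 52]), (183, [131, 97, 69]), (184, [152, 136, 123]), (185, [163, 153, 144]), (186, [249, 244, 236]), (187, [245, 238, 228]), (188, [200, 188, 176]), (189, [192, 180, 169]), (190, [191, 180, 168]), (191, [191, 180, 168]), (192, [191, 179, 168]), (193, [190, 179, 167]), (194, [190, 178, 167]), (195, [189, 178, 166]), (196, [189, 177, 166]), (197, [188, 176, 165])]
```

View pics/w4.png

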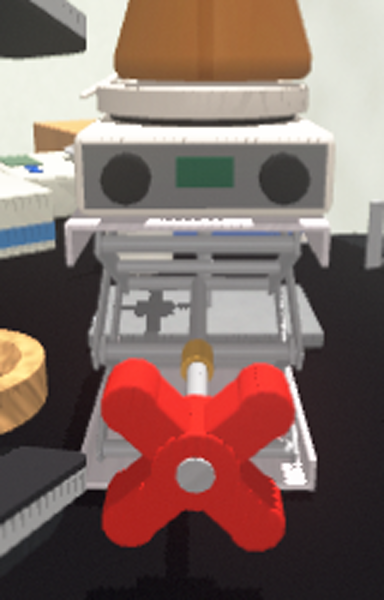

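The picture shows the lobes at 45°, a thin strip of plate visible under the flask (rotated rows ~183.5 to 186), and the hotplate and flask undisturbed.

```bash
cat >> h.py <<'E'
def gap(f,uu=189):
    d=np.load(f); im=d['im']; P={k:(d[k] if k=='pose' else float(d[k])) for k in ('fx','fy','cx','cy','k1','pose')}
    ctr=C0+XJ*.145
    def Z(v,off):
        o,r=rays("wrist",[[v,383-uu]],P); return (o+r[0]*(((ctr-o)@XJ+off)/(r[0]@XJ)))[2]
    rot=cv2.rotate(im,cv2.ROTATE_90_CLOCKWISE).astype(float)[:,180:200].mean(1)
    s=(rot[:,0]-rot[:,2]) # orange saturation
    v=176+np.argmax(s[176:200]<50); fv=v-1+(s[v-1]-50)/(s[v-1]-s[v])
    b=rot[:,1]; k=int(fv)+1+np.argmax(b[int(fv)+1:200]); thr=.5*(b[k-2]+b[k]) 
    pv=k-1+(thr-b[k-1])/(b[k]-b[k-1]) if b[k-1]<thr else k-2+(thr-b[k-2])/(b[k-1]-b[k-2])
    return fv,pv,Z(fv,-.047),Z(pv,-.057)
E
python3 - <<'E'
from h import *
for f in ("w1.npz","w4.npz"): print(f,np.round(gap(f),4))
E
```

```text
w1.npz [183.0499 194.1667   0.2082   0.1967]
w4.npz [183.3845 185.4068   0.2079   0.2061]
```

```bash
cat >> h.py <<'E'
def look(f):
    p,q=camview(C0-XJ*.22+[0,0,.15],C0+XJ*.05+[0,0,.07],np.deg2rad(90)); bot.reach(p,q); bot.hold(.2)
    P=viewer.camera_params("wrist"); np.savez(f,im=viewer.capture("wrist"),**P); print(np.round(gap(f),4),bot.observe()['time'])
def step(a,b):
    t=a-3*np.pi/2
    bot.reach(*gp(t,a,.11)); bot.movel(*gp(t,a),feed=.2,max_force=15); bot.grasp(40); t=turn(t,a,b)
    bot.open_gripper(); bot.movel(*gp(t,b,.1),feed=.2)
E
python3 - <<'E'
from h import *
bot.reach(*gp(4.0-1.5*np.pi+.3,4.0,.13))
step(4.0,4.6); look("w5.npz")
E
```

```text
ang 4.30 t 23.53 f [5.5 9.2 0.1] w 0.0203
ang 4.60 t 23.94 f [-2.8 10.9  6.5] w 0.0200
[183.3686 184.2834   0.2079   0.2073] 26.2667
```

```bash
python3 - <<'E'
from h import *
step(4.6,4.95); look("w6.npz")
# sub-pixel shift of flask band vs w5
a,b=[cv2.rotate(np.load(f)['im'],cv2.ROTATE_90_CLOCKWISE) for f in ("w5.npz","w6.npz")]
ga,gb=[cv2.cvtColor(x,cv2.COLOR_RGB2GRAY).astype(np.float32) for x in (a,b)]
for n,(r0,r1,c0,c1) in dict(neck=(0,60,160,225),body=(100,180,145,240),bg=(240,330,240,340)).items():
    print(n,cv2.phaseCorrelate(ga[r0:r1,c0:c1],gb[r0:r1,c0:c1],cv2.createHanningWindow((c1-c0,r1-r0),cv2.CV_32F)))
cv2.imwrite("pics/w6.png",cv2.resize(b[150:250,110:270,::-1],None,fx=4.5,fy=4.5,interpolation=cv2.INTER_CUBIC))
E
```

```text
ang 4.78 t 28.64 f [-7.7 -2.9 13.6] w 0.0205
ang 4.95 t 28.94 f [-5.  -3.1 12.9] w 0.0202
[183.2645 183.4444   0.208    0.2082] 31.2
neck ((-0.004529592541196337, -0.0541812808685016), 0.9819082502965574)
body ((-0.12079270640256823, -0.060723430047637805), 0.9286739697058995)
bg ((0.044971953540873244, -0.0671891404185061), 1.004094553205702)
```

View pics/w6.png

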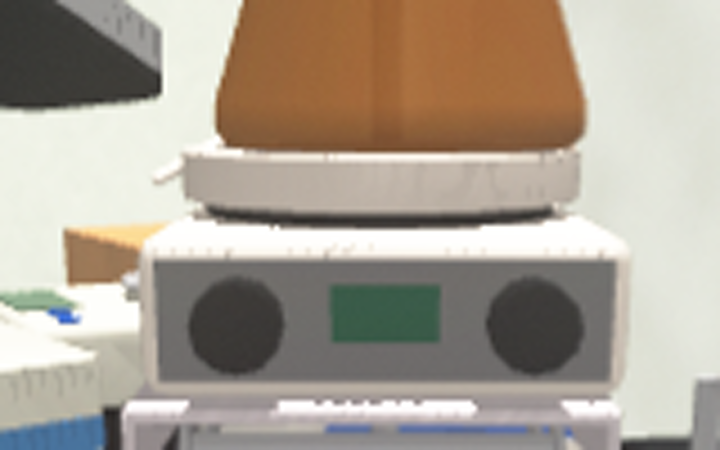

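The flask hasn't moved (its shift equals the background's) and the plate is at the touch or just short of it. I'll take small steps until the flask shows a just-detectable lift.

```bash
cat >> h.py <<'E'
def shift(f0,f1):
    ga,gb=[cv2.cvtColor(cv2.rotate(np.load(f)['im'],cv2.ROTATE_90_CLOCKWISE),cv2.COLOR_RGB2GRAY).astype(np.float32) for f in (f0,f1)]
    for n,(r0,r1,c0,c1) in dict(neck=(0,60,160,225),body=(100,180,145,240),bg=(240,330,240,340),stirrer=(200,245,140,245)).items():
        print(n,np.round(cv2.phaseCorrelate(ga[r0:r1,c0:c1],gb[r0:r1,c0:c1],cv2.createHanningWindow((c1-c0,r1-r0),cv2.CV_32F))[0],3))
E
python3 - <<'E'
from h import *
step(4.95,5.2); look("w7.npz"); shift("w5.npz","w7.npz"); shift("w6.npz","w7.npz")
E
```

```text
ang 5.20 t 33.58 f [-3.3 -2.8 16.2] w 0.0206
[183.2388 183.1814   0.208    0.2084] 35.9083
neck [-0.372 -0.084]
body [-0.094 -0.538]
bg [-0.136 -0.04 ]
stirrer [-0.221 -0.786]
neck [-0.325 -0.012]
body [0.017 1.541]
bg [-0.176 -0.008]
stirrer [-0.103  0.08 ]
```

```bash
cat >> h.py <<'E'
def ecc(f0,f1):
    ga,gb=[cv2.cvtColor(cv2.rotate(np.load(f)['im'],cv2.ROTATE_90_CLOCKWISE),cv2.COLOR_RGB2GRAY) for f in (f0,f1)]
    out=[]
    for n,(r0,r1,c0,c1) in dict(bead=(2,28,165,220),base=(172,183,146,238),stirrer=(196,246,134,250),ring=(285,340,55,120),boss=(290,325,258,305)).items():
        M=np.zeros_like(gb); M[r0:r1,c0:c1]=255
        try:
            _,W=cv2.findTransformECC(ga[r0:r1,c0:c1],gb,np.float32([[1,0,c0],[0,1,r0]]),cv2.MOTION_TRANSLATION,(3,200,1e-6),None,3); out.append((n,np.round([W[0,2]-c0,W[1,2]-r0],2).tolist()))
        except cv2.error as e: out.append((n,'x'))
    print(f0,f1,out)
E
python3 - <<'E'
from h import *
ecc("w4.npz","w5.npz");ecc("w5.npz","w6.npz");ecc("w6.npz","w7.npz");ecc("w5.npz","w7.npz")
r=[cv2.rotate(np.load(f)['im'],cv2.ROTATE_90_CLOCKWISE).astype(int)[:,180:200].mean(1) for f in ("w5.npz","w6.npz","w7.npz")]
for v in list(range(180,188))+list(range(204,211)): print(v,*[x[v].round().astype(int).tolist() for x in r])
E
```

```text
w4.npz w5.npz [('bead', [0.4699999988079071, -0.49000000953674316]), ('base', [0.3199999928474426, -0.5]), ('stirrer', [0.3100000023841858, -1.190000057220459]), ('ring', [0.09000000357627869, 0.03999999910593033]), ('boss', [0.3499999940395355, 0.2199999988079071])]
w5.npz w6.npz [('bead', [-0.05000000074505806, 0.029999999329447746]), ('base', [-0.15000000596046448, -0.4699999988079071]), ('stirrer', [-0.10999999940395355, -0.8500000238418579]), ('ring', [0.05999999865889549, -0.05999999865889549]), ('boss', [-0.009999999776482582, -0.0])]
w6.npz w7.npz [('bead', [-0.3400000035762787, 0.17000000178813934]), ('base', [-0.3100000023841858, -0.7699999809265137]), ('stirrer', [-0.2199999988079071, -0.4699999988079071]), ('ring', [0.009999999776482582, 0.05000000074505806]), ('boss', [-0.10999999940395355, -0.10000000149011612])]
w5.npz w7.npz [('bead', [-0.38999998569488525, 0.10000000149011612]), ('base', [-0.3700000047683716, -0.7200000286102295]), ('stirrer', [-0.3100000023841858, -1.3700000047683716]), ('ring', [0.019999999552965164, -0.05000000074505806]), ('boss', [-0.14000000059604645, -0.10999999940395355])]
180 [130, 86, 52] [131, 87, 54] [132, 89, 56]
181 [128, 85, 52] [128, 85, 53] [128, 86, 54]
182 [124, 82, 50] [124, 83, 52] [124, 84, 53]
183 [129, 95, 67] [131, 98, 71] [164, 134, 108]
184 [152, 135, 122] [240, 230, 218] [225, 212, 193]
185 [238, 229, 220] [236, 228, 217] [219, 207, 193]
186 [231, 223, 210] [195, 183, 171] [193, 181, 170]
187 [193, 181, 169] [192, 181, 169] [193, 181, 170]
204 [255, 254, 253] [253, 251, 247] [251, 247, 241]
205 [253, 252, 248] [248, 243, 236] [242, 236, 227]
206 [248, 244, 236] [241, 234, 224] [218, 209, 196]
207 [242, 235, 225] [183, 174, 166] [146, 140, 135]
208 [181, 173, 164] [118, 115, 113] [114, 110, 108]
209 [116, 113, 112] [112, 109, 108] [114, 110, 108]
210 [110, 108, 106] [112, 109, 108] [114, 110, 108]
```

```bash
cat >> h.py <<'E'
def look2(f):
    p,q=camview(C0-XJ*.10+[0,0,.1405],C0+XJ*.145+[0,0,.1395],np.deg2rad(90)); bot.reach(p,q); bot.hold(.2)
    P=viewer.camera_params("wrist"); np.savez(f,im=viewer.capture("wrist"),**P); print(bot.observe()['time'])
E
python3 - <<'E'
from h import *
p,q=camview(C0-XJ*.10+[0,0,.1405],C0+XJ*.145+[0,0,.1395],np.deg2rad(90)); print(p,inverse_kinematics(p,q))
look2("v1.npz")
b=cv2.rotate(np.load("v1.npz")['im'],cv2.ROTATE_90_CLOCKWISE)
cv2.imwrite("pics/v1.png",cv2.resize(b[150:330,90:290,::-1],None,fx=3.3,fy=3.3,interpolation=cv2.INTER_CUBIC))
E
```

```text
[ 0.52676938 -0.04330526  0.20885241] [-0.88080518  0.26256963  2.12229645  1.45541099  1.67229847  0.74928352]
36.7417
```

View pics/v1.png

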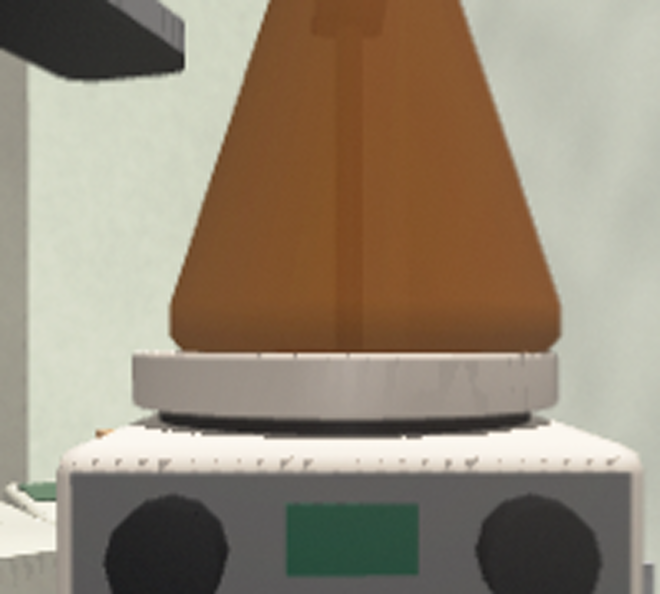

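The level view shows the flask base meeting the plate with no light between them. A small extra step should confirm contact by lifting the flask a fraction of a millimetre.

```bash
python3 - <<'E'
from h import *
bot.reach(*gp(5.2-1.5*np.pi,5.2,.16))
step(5.2,5.45); bot.reach(*gp(5.45-1.5*np.pi,5.45,.16)); look2("v2.npz")
ga,gb=[cv2.cvtColor(cv2.rotate(np.load(f)['im'],cv2.ROTATE_90_CLOCKWISE),cv2.COLOR_RGB2GRAY) for f in ("v1.npz","v2.npz")]
for n,(r0,r1,c0,c1) in dict(baseL=(235,254,134,160),baseR=(235,254,240,265),bodyedges=(170,252,135,268),stirrer=(262,330,105,290)).items():
    _,W=cv2.findTransformECC(ga[r0:r1,c0:c1],gb,np.float32([[1,0,c0],[0,1,r0]]),cv2.MOTION_TRANSLATION,(3,300,1e-7),None,3); print(n,np.round([W[0,2]-c0,W[1,2]-r0],2))
r=[cv2.rotate(np.load(f)['im'],cv2.ROTATE_90_CLOCKWISE).astype(int)[:,190:200].mean(1) for f in ("v1.npz","v2.npz")]
for v in range(252,262): print(v,*[x[v].round().astype(int).tolist() for x in r])
print(np.load("v1.npz")['pose'][:3,3]-np.load("v2.npz")['pose'][:3,3])
E
```

```text
ang 5.45 t 39.81 f [-2.6 -2.4 16.7] w 0.0203
43.0583
baseL [ 0.34 -1.06]
baseR [ 0.69 -0.97]
bodyedges [ 0.46 -0.69]
stirrer [ 0.49 -0.93]
252 [105, 67, 37] [106, 68, 40]
253 [104, 66, 37] [105, 68, 40]
254 [103, 66, 37] [104, 67, 40]
255 [104, 67, 39] [102, 65, 39]
256 [102, 64, 37] [217, 203, 187]
257 [219, 205, 190] [208, 196, 182]
258 [210, 196, 184] [177, 167, 157]
259 [177, 166, 157] [173, 163, 153]
260 [172, 162, 152] [172, 163, 153]
261 [171, 162, 153] [172, 162, 153]
[-0.00038531 -0.00081638  0.00029187]
```

```bash
python3 - <<'E'
from h import *
o=bot.observe(); p=o['ee_pos']-XJ*.08; bot.movel(p); look("w8.npz"); ecc("w7.npz","w8.npz"); ecc("w5.npz","w8.npz"); print(bot.observe()['ft_force'])
bot.hand_in()
E
```

```text
[182.7955 182.573    0.2087   0.2092] 44.325
w7.npz w8.npz [('bead', [-0.07999999821186066, -0.009999999776482582]), ('base', [0.11999999731779099, -0.9399999976158142]), ('stirrer', [0.4000000059604645, -0.2199999988079071]), ('ring', [0.10999999940395355, 0.8299999833106995]), ('boss', [0.6100000143051147, 0.2800000011920929])]
w5.npz w8.npz [('bead', [-0.4300000071525574, 0.009999999776482582]), ('base', [-0.12999999523162842, -0.9100000262260437]), ('stirrer', [0.1599999964237213, -1.6200000047683716]), ('ring', [0.07999999821186066, 0.7900000214576721]), ('boss', [0.5, 0.20000000298023224])]
[ 0.23681377  1.51688929 -0.47393688]
the job is handed in; nothing more can be done
```

I raised the hotplate by about 12.7 mm until its plate touched the flask, then let go of the knob and handed the job in at 44 s. In the last step the flask base rose together with the plate, so I judge it lifted by about 0.5–1 mm. The bead at the flask's neck showed no shift, so that figure is an estimate.

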